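# Feed the toy trams to the boring unit

### The arm

A 6-joint arm with a two-finger parallel gripper is mounted at the origin on the work surface. World frame = base frame: x ahead of the robot, y to its left, z up, the work surface at z = 0. Lengths are in m, angles in degrees, forces in N, time in s.
With the tool pointing down it reaches from about 0.3 to 0.75 m from the base axis. Payload 8.5 kg.
Tool frame: the origin (TCP) lies between the finger pads; the fingertips stand 17 mm ahead of it and the grasp point (between the pads) lies 2 mm behind it (env.tip_reach is the distance from the TCP to the fingertips, in m); z points along the fingers, y is the line along which they close (so a half turn about z gives the same grasp; the last joint's range is limited). The gripper opens to 85 mm and grips with 20 to 120 N. Pads are 22 mm wide; open, the fingers measure 114 mm over their backs; the gripper's body (76 mm by 85 mm) begins 54 mm behind the grasp point. The pads swing forward as they close: fully open they stand 13 mm farther back than shut.
Start: joints at [55.273, 21.807, 74.336, -0, 83.858, -12.336], TCP at [0.21, 0.509, 0.215] pointing down, gripper open.
Joint ranges: [-178.18, 178.18], [-50.72, 133.34], [12.68, 142.11], [-81.47, 261.47], [9.98, 163.14], [-165.26, 165.26]. Speed limits (degrees/s): [136.94, 136.94, 180, 180, 180, 180].

### API

Orientations are given as a 3x3 rotation matrix whose columns are the frame's x, y, z axes.
In Python, from rig import env, viewer gives the robot as it stands.
- The arm moves only by the tool move_arm, never from a script. Its argument "motion" is a list of rows, each a list of 2 entries, a list of its own where there are three numbers: the shift along the tool's x, y, z normalised to -1 to 1, where 1 is 50 mm, then the turn, a rotation vector about the tool's x, y, z normalised to -1 to 1, where 1 is 8 degrees. A call has 1 to 20 rows; each row shifts and turns the commanded pose from where the row before left it, along the tool's axes as they then stand; what a row does not reach is not made up. A row lasts 1/10 s, in which the tool goes at most 50 mm and 8.59 degrees, less where a joint would pass 70% of its speed; a pose out of reach is approached as far as the arm can. A call with a number of a shift or a turn outside -1 to 1 is refused whole. A call with a gripper value outside its range is refused whole. "claw" is the closure, from 0 (fully open) to 1 (shut), set as the call begins (left out, the last holds). The fingers move at their own pace and stop on an object; "force" is the grip in N (left out, the last holds). Time passes only in rows, so rows that do not move let the fingers close. It gives the time, the measured TCP pose, the force, the opening and the grip force at its end, in the units of the state.
- env.observe(): the state, without advancing time (a new reading comes with each control period).
- viewer.get_image(name): name is "scene" or "top" or "wrist"; returns a dict with "frame" (400x640x3 uint8, red, green, blue), "depth" (400x640 float32, m along the optical axis (not along the pixel's ray), 0 where there is no reading), "fx", "fy", "cx", "cy" (pixels), "eye" and "attitude" of the camera in the world; the wrist camera has in their place "T_tool_cam" (4x4, takes a point from camera to tool coordinates, whose origin is the TCP and whose axes are the flange's). Camera axes: x right, y up, looking along -z (the intrinsics and any distortion apply to the point x, -y, -z); pixel columns grow to the right and rows downward; lengths in m; the calibration is good to about 2 mm. A picture is of the moment at which its call begins: read the wrist's pose just before it.
- env.close_job(): hands the job in; it is judged then, once.
The state is a dict: "time_s": time; "q": joint angles; "qvel": joint speeds; "joint_efforts": joint torques, N m; "position": TCP position; "tool_rot": TCP orientation; "ft_force": force on the tool from outside, world axes, zero at the start; "wrist_torque": the same for the moment, N m; "grip_width": finger opening in m; "gripper_force": force on a finger pad.
Only numpy, scipy, OpenCV 4.12 (cv2) and the standard library are available. Lean on these libraries where they do the work, as an engineer would, in place of code of your own. Each camera call takes 0.05 s, during which the arm holds its last target. There are 200 camera calls.

### The job

Feed the two toy tram bodies down the sloping chute to the boring unit, the red one first and the blue one behind it, each the way round that lets its running board pass under the yellow lip so that it slides all the way down. Then press the green dome key on the control box just until it clicks, not on down to its stop, and let go; leave all the other things where they are.

Things in the scene. Friction and masses are not known exactly. Their poses are not given: they have to be found in the camera images.
- red_tram: upright toy tram: red wooden block 110 long, 40 wide, 56 high, about 0.18 kg. Origin: centre of the block's underside; x to the nose (yellow lamp, wide window), y left, z up. A pale running board, 12 high, runs along the foot of the right side only (y -20 to -34, full length). Grip across the 40 mm width, above the board (tips at z 18 or more).
- red_tram_nose (a point): point at the nose end of the red tram: 55 mm ahead of its origin, at underside height
- blue_tram: upright toy tram: blue wooden block 110 long, 40 wide, 56 high, about 0.18 kg. Origin: centre of the block's underside; x to the nose (yellow lamp, wide window), y left, z up. A pale running board, 12 high, runs along the foot of the right side only (y -20 to -34, full length). Grip across the 40 mm width, above the board (tips at z 18 or more).
- blue_tram_nose (a point): point at the nose end of the blue tram: 55 mm ahead of its origin, at underside height
- feeder: fixed plywood and aluminium chute sloping down at 28 degrees to a green boring motor. Origin on the bench below the loading bay's middle; x level, pointing downhill; y left; z up. Along the slope from chute_load: open bay -75 to +75 mm, keyed guide +75 to +310 mm, then a steel end stop. Slippery (friction about 0.25): a tram let go in the bay slides down by itself in about 1 s
- chute_load (a point): on the floor, mid-bay, 185 mm above the bench: origin of a tram lying right in the bay, pitched 28 degrees nose down, heading along feeder x. Floor 58 mm wide, feeder y -36 to +22. The bay's sides and upper end are low flared guides, 15 mm high square to the floor, 78 mm apart at their tops; the last 35 mm before the guide narrow like a funnel
- chute_lip (a point): upper end of the yellow lip, 75 mm down the slope from chute_load, at its lower inner edge. The lip runs down the guide's -y side, y -36 to -25, 16 to 46 mm off the floor; a running board fits in the groove below it. Its tip is bevelled from 63 mm. A tram with its nose uphill jams here. The guide's +y wall is 26 mm high
- chute_first (a point): on the floor, 255 mm down the slope from chute_load: origin of the first tram (red) when its nose is against the end stop
- chute_second (a point): on the floor, 145 mm down the slope from chute_load: origin of the second tram (blue) when it rests against the first
- key_top (a point): centre of the top of the green round dome key (38 mm across, flat top 26 mm) in the middle of the fixed grey control box (100 x 140 mm, 42 high); 60 mm above the bench when up; the key moves straight down
- key (a joint): travel of the dome key in m, 0 up, growing when pressed. It holds until about 6 N, then gives (the click) and its resistance drops as it sinks: about 4 N at 3 mm, 2.5 N at 6 mm, 2 N at 8 mm; hard stop at 10 mm. Clicked beyond 3 mm, overpressed beyond 8 mm; springs back up when let go
- truck: bystander: bare wooden toy lorry 105 x 58 x 58 mm, origin under its centre
- wheel_blank: bystander: bare wooden disc, diameter 44, height 16, lying flat, origin under its centre
- glue: bystander: white glue bottle with red cap, diameter 56, height 170, origin under its centre
- cup: bystander: white plastic cup, diameter 68, height 80, origin under its centre
- hammer: bystander: hammer lying down, about 0.3 m long, x along it
- screwdriver: bystander: screwdriver lying down, about 0.2 m long, x along it
- drill: bystander: cordless drill standing on its battery, 190 high, origin under its battery
There are look-alikes about, which are no part of the job. Of the things shaped like the red_tram, the red one is meant. Several things have the shape of the blue_tram; the one meant has the colours described above.

How it is judged (in metres and radians):
On the way, in this order (a step that is already met when the one before it is completed fails the run):
1. the red tram has slid down nose first to the end stop and rests there (distance between red_tram and chute_first below 0.014 m and x of red_tram_nose in the frame of feeder above 0.262 m and angle between red_tram's own z axis and vertical below 0.6 rad and linear speed of red_tram below 0.03 m/s), for 0.2 s.
2. the blue tram has slid down nose first against the red one and both rest (all of step 1 and distance between blue_tram and chute_second below 0.014 m and x of blue_tram_nose in the frame of feeder above 0.162 m and angle between blue_tram's own z axis and vertical below 0.6 rad and linear speed of blue_tram below 0.03 m/s), for 0.2 s.
3. the dome key is pressed past its click (value of joint key above 0.003 m), for 0.02 s.
At the end, for the whole second after the job is handed in: the red tram rests within 14 mm of the first place (against the end stop) and the blue one within 14 mm of the second place (against the red one), both upright on the chute floor with their noses downhill and still; the key is up again (less than 1.5 mm in) (all of step 2 and value of joint key below 0.0015 m); the robot touches nothing.
It fails at once if the key is clicked before both trams rest in their places (value of joint key above 0.003 m and not ((distance between red_tram and chute_first below 0.014 m and x of red_tram_nose in the frame of feeder above 0.262 m and angle between red_tram's own z axis and vertical below 0.6 rad and linear speed of red_tram below 0.03 m/s) and (distance between blue_tram and chute_second below 0.014 m and x of blue_tram_nose in the frame of feeder above 0.162 m and angle between blue_tram's own z axis and vertical below 0.6 rad and linear speed of blue_tram below 0.03 m/s))).
It fails at once if the key is pressed more than 8 mm, on towards its stop (value of joint key above 0.008 m).
It fails at once if a bystander (lorry, wheel blank, glue bottle, cup, hammer, screwdriver or drill) is moved by more than 30 mm or the bottle, cup or drill is tipped (distance of any of truck, wheel_blank, glue, cup, hammer, screwdriver, drill from where it was at the start of the episode above 0.03 m or angle between any of glue, cup, drill's own z axis and vertical above 0.3 rad).
It also fails if it takes over 72 s, if anything falls off the work surface, if the arm or the gripper's body presses on something with over 40 N, if the wrist force passes 120 N, or if a joint passes its speed limit or range.

## Working session

There is one attempt and no reset: what is moved stays moved. The work goes in short steps, Python scripts to look and compute and a tool call to move; the robot and the scene stay as the last step left them, time stands still between calls to the robot, and variables do not carry over. Pictures are saved under pics/ and viewed, at most 10 in all, crops included, and the job is handed in when it is done.

Besides the shell and the picture viewer there is one more tool, called after "Emit:" as a command line: name --argument value ..., lists and objects as JSON in quotes. move_arm: Moves the arm, as the interface text tells. Scaled input: -1 to 1 covers 50 mm each way for a shift and 8 degrees each way for a turn. Its arguments: {"type":"object","properties":{"motion":{"type":"array","items":{"type":"array"}},"claw":{"type":"number"},"force":{"type":"number"}},"required":["motion"]}

```bash
mkdir -p pics; ls; cat > h.py <<'E'
import numpy as np, cv2
from rig import env, viewer
def cam(name):
    s=env.observe(); im=viewer.get_image(name)
    if 'T_tool_cam' in im:
        T=np.eye(4);T[:3,:3]=s['tool_rot'];T[:3,3]=s['position'];T=T@np.array(im['T_tool_cam'])
        im['eye'],im['attitude']=T[:3,3],T[:3,:3]
    im['eye']=np.array(im['eye']);im['attitude']=np.array(im['attitude'])
    return im
def cloud(im):
    d=im['depth'];v,u=np.mgrid[:d.shape[0],:d.shape[1]]
    P=np.stack([(u-im['cx'])/im['fx']*d,-(v-im['cy'])/im['fy']*d,-d],-1)
    return P@im['attitude'].T+im['eye']
def ray(im,u,v,z):
    r=im['attitude']@np.array([(u-im['cx'])/im['fx'],-(v-im['cy'])/im['fy'],-1]);return im['eye']+r*(z-im['eye'][2])/r[2]
def save(im,fn,crop=None,s=1):
    a=im['frame'][:,:,::-1]
    if crop: a=a[crop[1]:crop[3],crop[0]:crop[2]]
    cv2.imwrite('pics/'+fn,cv2.resize(a,None,fx=s,fy=s))
E
python3 - <<'E'
from h import *
for n in ['scene','top']:
    im=cam(n); save(im,n+'1.png'); print(n,{k:im[k] for k in im if k not in('frame','depth')})
    np.savez(n+'.npz',**im)
s=env.observe();print(s['time_s'],s['tool_rot'],s['ft_force'])
E
```

```text
pics
scene {'fx': 412.8851058926613, 'fy': 412.8851058926613, 'cx': 320.1907216366335, 'cy': 199.51616641610474, 'eye': array([1.11797243, 0.75524221, 0.94896473]), 'attitude': array([[-0.78782287, -0.40745425,  0.46186163],
       [ 0.61581673, -0.50864794,  0.60170344],
       [-0.01024166,  0.75845785,  0.65164162]])}
top {'fx': 402.3698619152904, 'fy': 402.3698619152904, 'cx': 315.42461276920255, 'cy': 206.47796834317143, 'eye': array([0.31538944, 0.00611423, 1.36169256]), 'attitude': array([[ 0.01963437,  0.9829738 , -0.18269371],
       [-0.99976971,  0.01772   , -0.01210523],
       [-0.00866179,  0.18288932,  0.98309535]])}
0.1 [[-9.24609151e-01  3.80916480e-01 -7.44029877e-04]
 [ 3.80917100e-01  9.24608588e-01 -1.05948480e-03]
 [ 2.84361194e-04 -1.26302304e-03 -9.99999162e-01]] [-0.48093859 -0.48857956  0.70953706]
```

View pics/scene1.png

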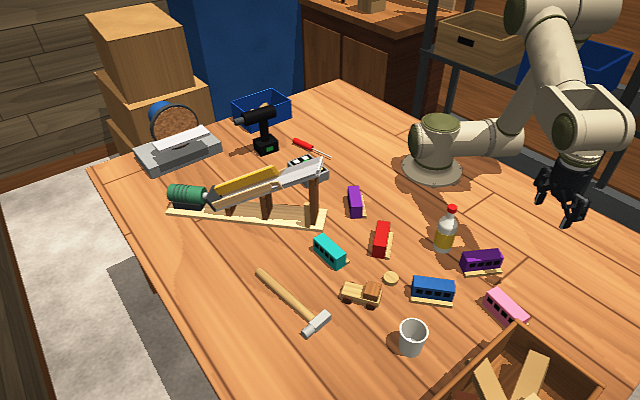

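View pics/top1.png

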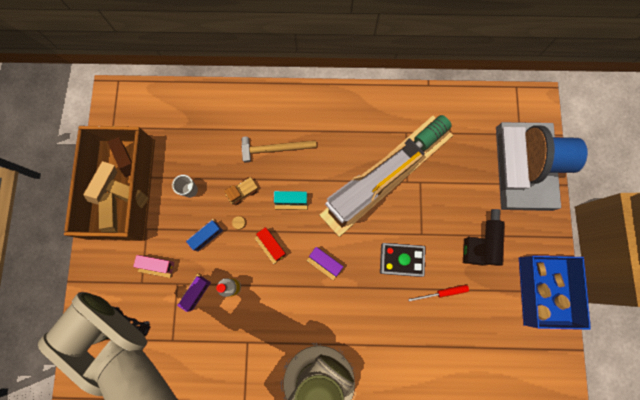

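The top view shows the red tram at (270,244) and the blue one at (204,235). The look-alikes are purple (327,262) and (194,292), teal (290,199) and pink (153,264). The chute runs from (335,210) down to (435,130), and the key is at (405,259). In the scene view red is at (380,239) and blue at (432,290).

```bash
cat > m.py <<'E'
from h import *
for n in ['top','scene']:
    im=dict(np.load(n+'.npz')); P=cloud(im); hsv=cv2.cvtColor(im['frame'],cv2.COLOR_RGB2HSV); H,S,V=hsv[...,0].astype(int),hsv[...,1],hsv[...,2]
    M={'red':((H<4)|(H>174))&(S>190)&(V>80),'blue':(abs(H-109)<8)&(S>150)&(V>50),'green':(abs(H-65)<12)&(S>120)&(V>60),'yellow':(abs(H-24)<4)&(S>200)&(V>140)}
    for k,m in M.items():
        zr={'red':(.045,.07),'blue':(.045,.07),'green':(.045,.075),'yellow':(.03,.3)}[k]
        m=m&(P[...,2]>zr[0])&(P[...,2]<zr[1])
        c,l,st,ce=cv2.connectedComponentsWithStats(m.astype(np.uint8))
        for i in range(1,c):
            if st[i,4]<25: continue
            p=P[l==i].astype(np.float32); r=cv2.minAreaRect(p[:,:2]*1000)
            print(n,k,ce[i].round(0),st[i,4],'z',np.median(p[:,2]).round(4),'rect',np.round(r[0]),np.round(r[1]),round(r[2],1))
im=dict(np.load('scene.npz'));a=im['frame'][:,:,::-1]
x=cv2.resize(a[210:320,340:465],None,fx=4.5,fy=4.5,interpolation=2); cv2.imwrite('pics/c1.png',x)
E
python3 m.py
```

```text
top red [271. 243.] 368 z 0.0559 rect [434. 166.] [109.  36.] 38.3
top blue [203. 235.] 367 z 0.056 rect [458. 388.] [ 37. 106.] 41.7
top blue [529. 279.] 170 z 0.0581 rect [ 335. -659.] [  8. 141.] 89.1
top blue [579. 292.] 336 z 0.0577 rect [ 300. -814.] [204.  10.] 0.1
top green [404. 259.] 123 z 0.0588 rect [ 391. -266.] [39. 36.] 33.8
top yellow [397. 170.] 161 z 0.1441 rect [ 666. -233.] [ 13. 223.] 43.2
scene red [381. 234.] 342 z 0.0554 rect [435. 167.] [113.  38.] 38.4
scene blue [243.  30.] 464 z 0.0571 rect [ -194. -1688.] [238. 784.] 73.1
scene blue [261.  99.] 232 z 0.0583 rect [ 263. -802.] [102. 220.] 59.7
scene blue [283. 109.] 72 z 0.0578 rect [ 235. -659.] [79. 14.] 2.6
scene blue [236. 111.] 43 z 0.0574 rect [ 408. -775.] [84.  6.] 89.2
scene blue [433. 284.] 541 z 0.0552 rect [460. 391.] [ 42. 108.] 41.6
```

View pics/c1.png

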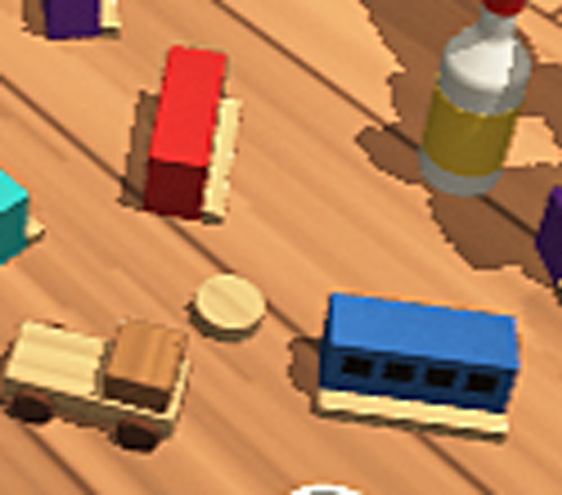

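Red shows no lamp on the end facing the camera and its board is on the image right, so its heading is about 218°. Blue's board faces the camera, so its heading is about 132°. Next I'll measure the chute plane, key, bottle and arm height.

```bash
cat > m2.py <<'E'
from h import *
h0=np.radians(-46.8)
for n in ['top','scene']:
    im=dict(np.load(n+'.npz')); P=cloud(im); hsv=cv2.cvtColor(im['frame'],cv2.COLOR_RGB2HSV); H,S,V=hsv[...,0].astype(int),hsv[...,1],hsv[...,2]
    Y=(abs(H-24)<4)&(S>200)&(V>140)&(P[...,2]>.06)&(P[...,2]<.3)&(P[...,1]<.1)&(P[...,0]>.5)
    p=P[Y]
    # lip line heading via PCA
    d=np.linalg.svd(p-p.mean(0),full_matrices=False)[2][0]; print(n,'lip dir',np.degrees(np.arctan2(d[1],d[0])),'slope',np.degrees(np.arcsin(d[2])),p.mean(0))
    e=np.array([np.cos(h0),np.sin(h0)]); l=np.array([-e[1],e[0]])
    c=np.array([.573,-.09])
    q=P.reshape(-1,3); xf=(q[:,:2]-c)@e; yf=(q[:,:2]-c)@l
    g=(abs(xf)<.05)&(yf>-.025)&(yf<.012)&(q[:,2]>.13)&(q[:,2]<.23)
    A=np.c_[q[g][:,:2],np.ones(g.sum())]; z=q[g][:,2]; k=np.ones(len(z),bool)
    for _ in range(6):
        s=np.linalg.lstsq(A[k],z[k],rcond=None)[0]; k=abs(z-A@s)<.004
    print('plane',g.sum(),k.sum(),'down hdg',np.degrees(np.arctan2(-s[1],-s[0])),'slope',np.degrees(np.arctan(np.hypot(s[0],s[1]))),'z at c',np.r_[c,1]@s, 'rms',np.std((z-A@s)[k]))
    # lip lateral
    yl=(p[:,:2]-c)@l; xl=(p[:,:2]-c)@e; print('lip y pct',np.percentile(yl,[2,25,50,75,98]).round(4),'x',np.percentile(xl,[1,99]).round(4))
    # height residual profile across y in bay (plane coords) 
    zz=.185-xf*np.tan(np.radians(28)); b=(abs(xf)<.03)&(abs(yf)<.07)&(q[:,2]>.1)&(q[:,2]<.25)
    for y in np.arange(-.06,.061,.004):
        w=b&(abs(yf-y)<.002)
        if w.sum(): print(round(y,3),w.sum(),np.median(q[w,2]-zz[w]).round(4),end=' | ')
    print()
    # arm heights
    r=np.hypot(q[:,0],q[:,1]); a=np.degrees(np.arctan2(q[:,1],q[:,0])); 
    m=(abs(a-55)<12)&(q[:,2]>.1)
    for rr in np.arange(0.1,.8,.05):
        w=m&(abs(r-rr)<.025); 
        if w.sum(): print('r%.2f'%rr,np.percentile(q[w,2],[2,98]).round(2),end=' ')
    print()
    bt=(np.hypot(q[:,0]-.31,q[:,1]-.3)<.08)&(q[:,2]>.1)&(q[:,2]<.2); print('bottle',q[bt].mean(0))
E
python3 m2.py
```

```text
top lip dir 132.81022081864535 slope 27.10134163404435 [ 0.66211976 -0.23223071  0.14187243]
plane 354 339 down hdg -46.80348439673444 slope 28.322577228550436 z at c 0.17869877459695604 rms 0.0017902660664706838
lip y pct [-0.0368 -0.0344 -0.0325 -0.0304 -0.0281] x [0.0584 0.2782]
-0.052 9 0.0061 | -0.048 25 0.0087 | -0.044 22 0.0074 | -0.04 20 0.0007 | -0.036 23 -0.0061 | -0.032 22 -0.0061 | -0.028 24 -0.0078 | -0.024 22 -0.0063 | -0.02 23 -0.0069 | -0.016 24 -0.0054 | -0.012 22 -0.0055 | -0.008 25 -0.0062 | -0.004 21 -0.0058 | 0.0 22 -0.0068 | 0.004 22 -0.0067 | 0.008 24 -0.0065 | 0.012 24 -0.0061 | 0.016 20 -0.0061 | 0.02 23 -0.0064 | 0.024 30 -0.0024 | 0.028 29 0.0048 | 0.032 23 0.0091 | 0.036 17 0.0082 | 
r0.35 [0.52 0.57] r0.40 [0.11 0.56] r0.45 [0.12 0.54] r0.50 [0.29 0.54] r0.55 [0.36 0.54] r0.60 [0.25 0.52] r0.75 [0.1  0.13] 
bottle [0.29199519 0.28608741 0.13067573]
scene lip dir -47.93685700609217 slope -25.382547477674297 [ 0.63438917 -0.19784953  0.15031493]
plane 155 154 down hdg -48.58983445579037 slope 27.760911086516124 z at c 0.17842764690570018 rms 0.0012407508099610037
lip y pct [-0.0325 -0.0308 -0.0294 -0.027  -0.0254] x [0.0567 0.2802]
-0.048 20 0.0064 | -0.044 33 0.0046 | -0.04 34 -0.0008 | -0.036 27 -0.0047 | -0.032 13 -0.0065 | -0.028 13 -0.0061 | -0.024 11 -0.0068 | -0.02 13 -0.0066 | -0.016 16 -0.0068 | -0.012 11 -0.0071 | -0.008 11 -0.0068 | -0.004 15 -0.0068 | 0.0 10 -0.0071 | 0.004 11 -0.0059 | 0.008 4 -0.0047 | 0.024 2 -0.0172 | 0.028 40 -0.0091 | 0.032 47 -0.0002 | 0.036 38 0.0054 | 0.04 3 0.0073 | 
r0.10 [0.17 0.17] r0.20 [0.6  0.66] r0.25 [0.6  0.66] r0.30 [0.56 0.56] r0.35 [0.52 0.57] r0.40 [0.12 0.56] r0.45 [0.1  0.54] r0.50 [0.26 0.54] r0.55 [0.31 0.53] r0.60 [0.26 0.52] r0.65 [0.3 0.3] r0.75 [0.1  0.13] 
bottle [0.30091329 0.29809478 0.13027586]
```

```bash
cat > pl.py <<'E'
from h import *
from scipy.spatial.transform import Rotation as Ro
L=np.array([.5645,-.0815,.185]); HF=-46.8
def down(yaw_y,pitch=0,hd=HF):
    # tool z down, tool y at heading yaw_y; then pitched nose-down along heading hd
    a=np.radians(yaw_y); y=np.array([np.cos(a),np.sin(a),0]); z=np.array([0,0,-1.]); R=np.c_[np.cross(y,z),y,z]
    h=np.radians(hd); ax=np.array([-np.sin(h),np.cos(h),0]) # left axis; +rot about it = nose down
    return Ro.from_rotvec(np.radians(pitch)*ax).as_matrix()@R
def plan(p,R):
    s=env.observe(); R0=np.array(s['tool_rot']); p0=np.array(s['position'])
    rv=np.degrees(Ro.from_matrix(R0.T@R).as_rotvec()); d=R.T@(np.array(p)-p0); d0=R0.T@(np.array(p)-p0)
    print('turn units(8deg)',(rv/8).round(3),'shift after turn (50mm)',(d/.05).round(3),'| shift before',(d0/.05).round(3),'q',np.round(s['q'],1),'t',round(s['time_s'],2))
def slot(s,off):  # TCP for tram origin at slope s, TCP off above underside along normal
    h=np.radians(HF);t=np.radians(28);e=np.array([np.cos(h),np.sin(h),0]);u=np.array([0,0,1.])
    dn=np.cos(t)*e-np.sin(t)*u; nn=np.sin(t)*e+np.cos(t)*u
    return L+s*dn+off*nn
E
python3 -c "
from pl import *
plan([.4345,.1665,.15],down(-51.7))"
```

```text
turn units(8deg) [-8.0000e-03  8.0000e-03  1.4914e+01] shift after turn (50mm) [-0.703  8.156  1.286] | shift before [-6.768 -4.604  1.289] q [ 55.3  21.8  74.4   0.   83.9 -12.3] t 0.1
```

Emit:
move_arm --motion '[[[0,0,-0.1],[0,0,0.994]],[[0,0,-0.1],[0,0,0.994]],[[0,0,-0.1],[0,0,0.994]],[[0,0,-0.1],[0,0,0.994]],[[0,0,-0.1],[0,0,0.994]],[[0,0,-0.1],[0,0,0.994]],[[0,0,-0.1],[0,0,0.994]],[[0,0,-0.1],[0,0,0.994]],[[0,0,-0.1],[0,0,0.994]],[[0,0,-0.1],[0,0,0.994]],[[0,0,0],[0,0,0.994]],[[0,0,0],[0,0,0.994]],[[0,0,0],[0,0,0.994]],[[0,0,0],[0,0,0.994]],[[0,0,0],[0,0,0.994]],[[0,0.6,0],[0,0,0]],[[0,0.8,0],[0,0,0]],[[0,0.8,0],[0,0,0]],[[0,0.8,0],[0,0,0]],[[0,0.8,0],[0,0,0]]]' --claw 0 --force 40

```text
time_s: 2.1
position: [0.3279, 0.3581, 0.2646]
tool_rot: [[0.784, 0.62, -0.001], [0.62, -0.784, -0.0], [-0.001, -0.0, -1.0]]
ft_force: [1.4, 0.0, 0.9]
grip_width: 0.0854
gripper_force: 0.0
```

Emit:
move_arm --motion '[[[-0.1,0.8,0],[0,0,0]],[[-0.1,0.8,0],[0,0,0]],[[-0.1,0.8,0],[0,0,0]],[[-0.1,0.8,0.3],[0,0,0]],[[-0.1,0.8,0.5],[0,0,0]],[[-0.1,0.3,0.5],[0,0,0]],[[-0.1,0.06,0.5],[0,0,0]],[[0,0,0.3],[0,0,0]],[[0,0,0],[0,0,0]],[[0,0,0],[0,0,0]]]'

```text
time_s: 3.1
position: [0.4352, 0.1668, 0.1602]
tool_rot: [[0.784, 0.62, 0.0], [0.62, -0.784, -0.0], [0.0, 0.0, -1.0]]
ft_force: [1.0, -0.1, 0.7]
grip_width: 0.0853
gripper_force: 0.0
```

```bash
cat > look.py <<'E'
import sys
from pl import *
im=cam('wrist'); P=cloud(im); hsv=cv2.cvtColor(im['frame'],cv2.COLOR_RGB2HSV); H,S,V=hsv[...,0].astype(int),hsv[...,1],hsv[...,2]
m=(((H<4)|(H>174))&(S>190)) if sys.argv[1]=='red' else (abs(H-109)<8)&(S>150)
m=m&(abs(P[...,2]-.056)<.006); p=P[m].astype(np.float32); r=cv2.minAreaRect(p[:,:2]*1000)
print(m.sum(),np.median(p[:,2]),r); save(im,sys.argv[1]+'w.png')
plan([r[0][0]/1000,r[0][1]/1000,.047],down(float(sys.argv[2])))
E
python3 look.py red -51.7
```

```text
4111 0.05632275 ((435.1358642578125, 169.13693237304688), (108.5848388671875, 38.04542922973633), 38.549034118652344)
turn units(8deg) [ 0.005 -0.007  0.006] shift after turn (50mm) [ 0.021 -0.038  2.272] | shift before [ 0.019 -0.04   2.272] q [ 6.4 16.5 92.4 -0.  71.1 58. ] t 3.15
```

View pics/redw.png

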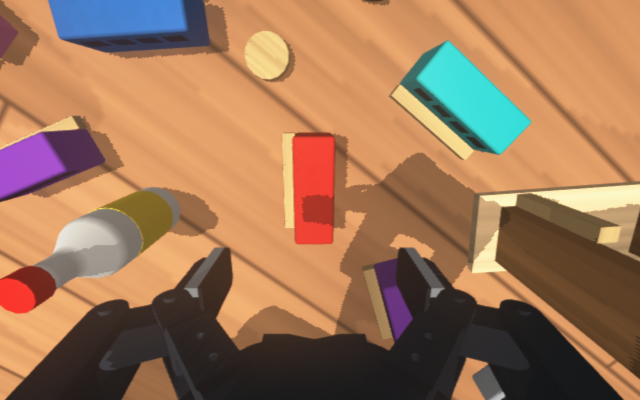

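The wrist camera shows the red tram centred at (313,188) with its board on the left. It is aligned with the gripper and clear of its neighbours, so I'm descending.

Emit:
move_arm --motion '[[[0.02,-0.03,0.5],[0,0,0]],[[0,0,0.5],[0,0,0]],[[0,0,0.5],[0,0,0]],[[0,0,0.4],[0,0,0]],[[0,0,0.3],[0,0,0]],[[0,0,0.07],[0,0,0]],[[0,0,0],[0,0,0]],[[0,0,0],[0,0,0]]]'

```text
time_s: 3.95
position: [0.4356, 0.1687, 0.0473]
tool_rot: [[0.784, 0.62, 0.002], [0.62, -0.784, 0.0], [0.002, 0.001, -1.0]]
ft_force: [-0.6, -0.1, -0.4]
grip_width: 0.0855
gripper_force: 0.0
```

Emit:
move_arm --motion '[[[0,0,0],[0,0,0]],[[0,0,0],[0,0,0]],[[0,0,0],[0,0,0]],[[0,0,0],[0,0,0]],[[0,0,0],[0,0,0]],[[0,0,0],[0,0,0]],[[0,0,0],[0,0,0]],[[0,0,0],[0,0,0]]]' --claw 1 --force 45

```text
time_s: 4.75
position: [0.4349, 0.1685, 0.0463]
tool_rot: [[0.784, 0.62, -0.0], [0.62, -0.784, -0.0], [-0.0, 0.0, -1.0]]
ft_force: [-0.1, 0.4, 0.6]
grip_width: 0.0
gripper_force: 0.0
```

Emit:
move_arm --motion '[[[0,0,-0.3],[0,0,0]],[[0,0,-0.6],[0,0,0]],[[0,0,-0.7],[0,0,0]],[[0,0,-0.7],[0,0,0]],[[0,0,-0.7],[0,0,0]],[[0,0,-0.7],[0,0,0]],[[0,0,-0.7],[0,0,0]],[[0,0,-0.7],[0,0,0]],[[0,0,-0.4],[0,0,0]],[[0,0,-0.2],[0,0,0]],[[0,0,0],[0,0,0]],[[0,0,0],[0,0,0]]]'

```text
time_s: 5.95
position: [0.4346, 0.1685, 0.3301]
tool_rot: [[0.784, 0.62, -0.002], [0.62, -0.784, -0.0], [-0.002, -0.001, -1.0]]
ft_force: [0.2, 0.8, 0.3]
grip_width: -0.0001
gripper_force: 0.0
```

```bash
python3 -c "
from pl import *
print(slot(-3,0) if 0 else slot(-.003,.047))
plan(slot(-.003,.127),down(43.2,28))
plan(slot(-.003,.127),down(43.2,0))"
```

```text
[ 0.57779139 -0.09565389  0.22790695]
turn units(8deg) [  2.876   2.659 -11.603] shift after turn (50mm) [-6.091 -1.529 -2.524] | shift before [-0.965  6.669  0.625] q [ 6.6  9.7 72.7  0.  97.8 58.3] t 5.95
turn units(8deg) [-1.7000e-02  3.0000e-03 -1.1859e+01] shift after turn (50mm) [-6.562 -1.529  0.631] | shift before [-0.965  6.669  0.625] q [ 6.6  9.7 72.7  0.  97.8 58.3] t 5.95
```

The gripper closed on nothing, so I'm looking at why.

```bash
python3 - <<'E'
from h import *
im=cam('scene'); a=im['frame'][100:330,300:620,::-1]; b=cam('wrist')['frame'][:,:,::-1]
b=cv2.resize(b,(368,230)); cv2.imwrite('pics/dbg.png',np.hstack([cv2.resize(a,(368,265))[:230],b]))
im2=cam('wrist'); print(im2['T_tool_cam'],im2['fx'],im2['cx'],im2['cy'])
np.savez('scene2.npz',**im)
for n in ['scene','wrist']:
    im=cam(n);P=cloud(im); hsv=cv2.cvtColor(im['frame'],cv2.COLOR_RGB2HSV); H,S,V=hsv[...,0].astype(int),hsv[...,1],hsv[...,2]
    m=((H<4)|(H>174))&(S>190)&(abs(P[...,2]-.056)<.006); p=P[m].astype(np.float32); print(m.sum(),cv2.minAreaRect(p[:,:2]*1000))
E
```

```text
[[-3.37035805e-04  9.57090459e-01  2.89789130e-01  7.56306721e-02]
 [ 9.99999385e-01  1.62597472e-05  1.10933612e-03 -1.16152057e-03]
 [ 1.05702311e-03  2.89789326e-01 -9.57089875e-01 -1.59580363e-01]
 [ 0.00000000e+00  0.00000000e+00  0.00000000e+00  1.00000000e+00]] 281.2535832122506 313.9057683804626 198.56533076877182
334 ((435.4254455566406, 167.7078857421875), (110.42523193359375, 38.34148406982422), 37.95586395263672)
1621 ((435.3138427734375, 169.48251342773438), (106.89562225341797, 37.020694732666016), 37.65913391113281)
```

View pics/dbg.png

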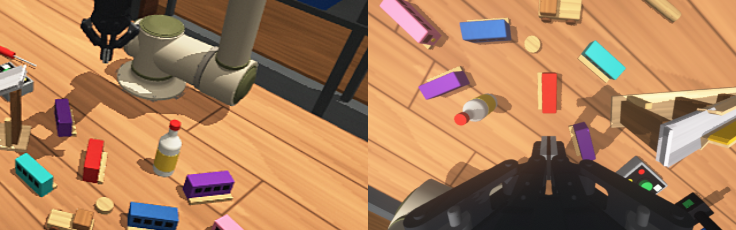

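```bash
python3 - <<'E'
from h import *
im=dict(np.load('scene2.npz')); s=env.observe()
p=np.array(s['position']); 
def proj(im,p):
    c=im['attitude'].T@(p-im['eye']); return im['cx']+im['fx']*c[0]/-c[2], im['cy']+im['fy']*c[1]/c[2]
print('tcp in scene',proj(im,p),'base',proj(im,np.zeros(3)))
P=cloud(im)
for (u,v) in [(393,148),(392,150),(393,143),(395,130)]: print(u,v,P[v,u])
im=dict(np.load('scene.npz'));P=cloud(im);print('start tcp',proj(im,np.array([.21,.509,.215])))
for (u,v) in [(570,220),(565,223),(556,200),(545,198)]: print(u,v,P[v,u])
w=cam('wrist');P=cloud(w); print('tcp in wrist',proj(w,p)); 
for v in (230,238,245,255,270): print(v,P[v,316],w['depth'][v,316])
E
```

```text
tcp in scene (np.float64(390.8143877401692), np.float64(157.98464850471228)) base (np.float64(430.71301694609076), np.float64(168.35807461025072))
393 148 [0.44139399 0.17735722 0.36875322]
392 150 [1.11797243 0.75524221 0.94896473]
393 143 [0.44054583 0.17462575 0.38186852]
395 130 [-0.09761976 -0.28440261 -0.00045592]
start tcp (np.float64(545.7006842469473), np.float64(223.7859885963942))
570 220 [0.23422556 0.559036   0.27967151]
565 223 [0.23532081 0.55290916 0.26602634]
556 200 [-0.19482042  0.39597744  0.00055292]
545 198 [-0.17491061  0.36654478  0.00075084]
tcp in wrist (np.float64(316.08859466554657), np.float64(240.66343093014459))
230 [0.33006223 0.08331089 0.00038783] 0.52984655
238 [0.44430191 0.17633876 0.35320901] 0.14943193
245 [0.44469602 0.17671438 0.36259046] 0.14029883
255 [0.44473133 0.17681271 0.37308407] 0.13023365
270 [0.44377753 0.17612991 0.38415427] 0.11998358
```

```bash
python3 - <<'E'
from h import *
print(env.tip_reach,[a for a in dir(env) if a[0]!='_'])
s=env.observe();p=np.array(s['position']);R=np.array(s['tool_rot']);print(s)
for n in ['scene','wrist']:
    im=cam(n);P=cloud(im); Q=(P-p)@R; m=(abs(Q[...,0])<.03)&(abs(Q[...,1])<.04)&(abs(Q[...,2])<.1)&(im['depth']>0)
    print(n,m.sum(),np.percentile(Q[m],[1,50,99],axis=0).round(4),Q[m][:,2].max())
E
```

```text
0.017 ['MotionError', 'close_job', 'observe', 'tip_reach']
{'time_s': 6.25, 'q': array([6.59130114e+00, 9.65908529e+00, 7.25975410e+01, 4.17155103e-04,
       9.78053256e+01, 5.82652793e+01]), 'qvel': array([ 0.0132956 , -0.14394661, -0.30020904,  0.11870645,  0.01368918,
        0.00670203]), 'joint_efforts': array([-4.70995903e-03, -3.44805408e+01, -2.46977252e+01, -3.96377970e-05,
       -1.37326559e-03,  2.26139576e-06]), 'position': array([0.43482974, 0.16852843, 0.33079069]), 'tool_rot': array([[ 7.84493704e-01,  6.20135850e-01, -1.07494410e-03],
       [ 6.20136106e-01, -7.84494230e-01, -1.16948621e-04],
       [-9.15811477e-04, -5.74866192e-04, -9.99999415e-01]]), 'ft_force': array([-0.59519811,  0.69815876, -0.1088553 ]), 'wrist_torque': array([ 0.0175271 , -0.02654497,  0.04472449]), 'gripper_force': 0.0, 'grip_width': -0.000224591336051602}
scene 522 [[-0.0122 -0.039  -0.0992]
 [ 0.0101  0.0004 -0.0714]
 [ 0.0183  0.0382 -0.0203]] -0.01599762090261862
wrist 21156 [[-0.0066 -0.0395 -0.0996]
 [ 0.0126  0.0007 -0.0813]
 [ 0.0192  0.0394 -0.0275]] -0.019576633048811163
```

Both cameras place the real fingertips about 18 mm behind the reported TCP, not 17 mm ahead of it. That fits the empty close above the 56 mm roof. I'll correct for it by going down with the TCP about 35 mm lower, and check forces on the way.

Emit:
move_arm --motion '[[[0,0,0.4],[0,0,0]],[[0,0,0.8],[0,0,0]],[[0,0,0.8],[0,0,0]],[[0,0,0.8],[0,0,0]],[[0,0,0.8],[0,0,0]],[[0,0,0.8],[0,0,0]],[[0,0,0.6],[0,0,0]],[[0,0,0.5],[0,0,0]],[[0,0,0.4],[0,0,0]],[[0,0,0.2],[0,0,0]],[[0,0,0.1],[0,0,0]],[[0,0,0],[0,0,0]],[[0,0,0],[0,0,0]]]' --claw 0

```text
time_s: 7.65
position: [0.4354, 0.1686, 0.022]
tool_rot: [[0.784, 0.62, 0.001], [0.62, -0.784, 0.0], [0.001, 0.001, -1.0]]
ft_force: [-0.7, -0.4, -0.3]
grip_width: 0.0853
gripper_force: 0.0
```

Emit:
move_arm --motion '[[[0,0,0.1],[0,0,0]],[[0,0,0.1],[0,0,0]],[[0,0,0.1],[0,0,0]],[[0,0,0],[0,0,0]],[[0,0,0],[0,0,0]]]'

```text
time_s: 8.15
position: [0.4349, 0.1685, 0.0062]
tool_rot: [[0.785, 0.62, -0.0], [0.62, -0.785, -0.0], [-0.0, -0.0, -1.0]]
ft_force: [0.2, -0.4, 0.4]
grip_width: 0.0857
gripper_force: 0.0
```

Emit:
move_arm --motion '[[[0,0,0],[0,0,0]],[[0,0,0],[0,0,0]],[[0,0,0],[0,0,0]],[[0,0,0],[0,0,0]],[[0,0,0],[0,0,0]],[[0,0,0],[0,0,0]],[[0,0,0],[0,0,0]],[[0,0,0],[0,0,0]]]' --claw 1 --force 45

```text
time_s: 8.95
position: [0.4351, 0.1686, 0.0066]
tool_rot: [[0.784, 0.62, 0.001], [0.62, -0.784, 0.0], [0.001, 0.0, -1.0]]
ft_force: [-1.3, 0.1, 5.5]
grip_width: 0.04
gripper_force: 46.2
```

Gripped at 40 mm with 46 N. Now lifting.

Emit:
move_arm --motion '[[[0,0,-0.2],[0,0,0]],[[0,0,-0.5],[0,0,0]],[[0,0,-0.7],[0,0,0]],[[0,0,-0.7],[0,0,0]],[[0,0,-0.7],[0,0,0]],[[0,0,-0.7],[0,0,0]],[[0,0,-0.7],[0,0,0]],[[0,0,-0.7],[0,0,0]],[[0,0,-0.7],[0,0,0]],[[0,0,-0.4],[0,0,0]],[[0,0,-0.2],[0,0,0]],[[0,0,0],[0,0,0]],[[0,0,0],[0,0,0]]]'

```text
time_s: 10.25
position: [0.4345, 0.1685, 0.3151]
tool_rot: [[0.784, 0.62, -0.002], [0.62, -0.784, -0.0], [-0.002, -0.001, -1.0]]
ft_force: [1.4, -0.4, -3.2]
grip_width: 0.0393
gripper_force: 46.0
```

```bash
python3 -c "
from pl import *
print(env.observe()['grip_width'])
plan(slot(-.003,.0865),down(43.2,28))
plan(slot(-.003,.0865),down(43.2,0))"
```

```text
0.03933763865831418
turn units(8deg) [  2.874   2.659 -11.603] shift after turn (50mm) [-5.952 -1.526 -1.979] | shift before [-0.993  6.293  1.041] q [ 6.6  9.9 74.7 -0.  95.5 58.3] t 10.25
turn units(8deg) [-1.8000e-02  4.0000e-03 -1.1859e+01] shift after turn (50mm) [-6.184 -1.526  1.047] | shift before [-0.993  6.293  1.041] q [ 6.6  9.9 74.7 -0.  95.5 58.3] t 10.25
```

Emit:
move_arm --motion '[[[0,0,0],[0.205,0.19,-0.829]],[[0,0,0],[0.205,0.19,-0.829]],[[0,0,0],[0.205,0.19,-0.829]],[[0,0,0],[0.205,0.19,-0.829]],[[0,0,0],[0.205,0.19,-0.829]],[[0,0,0],[0.205,0.19,-0.829]],[[0,0,0],[0.205,0.19,-0.829]],[[0,0,0],[0.205,0.19,-0.829]],[[0,0,0],[0.205,0.19,-0.829]],[[0,0,0],[0.205,0.19,-0.829]],[[0,0,0],[0.205,0.19,-0.829]],[[0,0,0],[0.205,0.19,-0.829]],[[0,0,0],[0.205,0.19,-0.829]],[[0,0,0],[0.205,0.19,-0.829]],[[0,0,0],[0,0,0]],[[0,0,0],[0,0,0]]]'

```text
time_s: 11.85
position: [0.4348, 0.1686, 0.3154]
tool_rot: [[-0.603, 0.731, -0.32], [0.646, 0.682, 0.342], [0.469, -0.0, -0.883]]
ft_force: [0.0, 1.3, -1.8]
grip_width: 0.0392
gripper_force: 46.0
```

Emit:
move_arm --motion '[[[-0.25,-0.07,-0.08],[0,0,0]],[[-0.5,-0.13,-0.17],[0,0,0]],[[-0.75,-0.19,-0.25],[0,0,0]],[[-0.75,-0.19,-0.25],[0,0,0]],[[-0.75,-0.19,-0.25],[0,0,0]],[[-0.75,-0.19,-0.25],[0,0,0]],[[-0.75,-0.19,-0.25],[0,0,0]],[[-0.75,-0.19,-0.25],[0,0,0]],[[-0.5,-0.13,-0.17],[0,0,0]],[[-0.2,-0.06,-0.06],[0,0,0]],[[0,0,0],[0,0,0]],[[0,0,0],[0,0,0]]]'

```text
time_s: 13.05
position: [0.5907, -0.1086, 0.2647]
tool_rot: [[-0.606, 0.729, -0.319], [0.643, 0.685, 0.342], [0.468, 0.002, -0.884]]
ft_force: [-0.3, -0.3, -2.7]
grip_width: 0.0398
gripper_force: 46.0
```

```bash
python3 - <<'E'
from pl import *
plan(slot(-.003,.0865),down(43.2,28)); plan(slot(-.003,.0085),down(43.2,28))
a=cam('wrist'); b=cam('scene')
x=cv2.resize(b['frame'][110:260,170:370],(533,400)); y=a['frame']
cv2.imwrite('pics/pl1.png',cv2.resize(np.hstack([x,y]),(800,273))[:,:,::-1])
np.savez('wr.npz',**a)
s=env.observe();R=np.array(s['tool_rot']);P=cloud(a);Q=(P-np.array(s['position']))@R
hsv=cv2.cvtColor(a['frame'],cv2.COLOR_RGB2HSV); H,S=hsv[...,0].astype(int),hsv[...,1]
m=((H<4)|(H>174))&(S>190)&(abs(Q[...,1])<.03)&(abs(Q[...,2])<.1)
print('red in tool',m.sum(),np.percentile(Q[m],[1,50,99],axis=0).round(4))
E
```

```text
turn units(8deg) [0.015 0.013 0.009] shift after turn (50mm) [-0.023 -0.011  0.032] | shift before [-0.023 -0.011  0.032] q [-26.2  38.6  41.9  11.8 125.3 -64.8] t 13.05
turn units(8deg) [0.015 0.013 0.009] shift after turn (50mm) [-0.023 -0.011  1.592] | shift before [-0.02  -0.015  1.592] q [-26.2  38.6  41.9  11.8 125.3 -64.8] t 13.05
red in tool 14080 [[-0.0259 -0.0173 -0.0502]
 [ 0.0179  0.0014 -0.0489]
 [ 0.0515  0.0201 -0.0474]]
```

View pics/pl1.png

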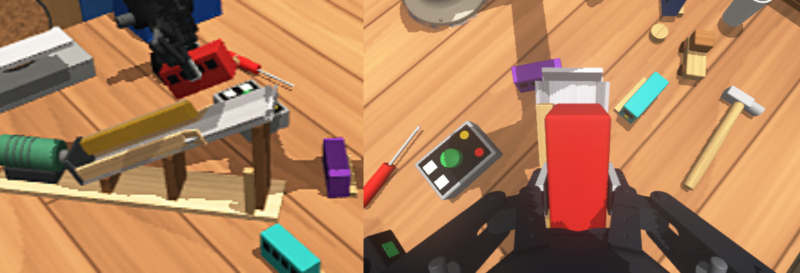

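The red tram hangs pitched above the bay, with its board on the -y side and the grip centred. I'm lowering it.

Emit:
move_arm --motion '[[[-0.02,-0.01,0.3],[0.015,0.013,0.01]],[[0,0,0.4],[0,0,0]],[[0,0,0.3],[0,0,0]],[[0,0,0.25],[0,0,0]],[[0,0,0.15],[0,0,0]],[[0,0,0.08],[0,0,0]],[[0,0,0.05],[0,0,0]],[[0,0,0],[0,0,0]],[[0,0,0],[0,0,0]],[[0,0,0],[0,0,0]]]'

```text
time_s: 14.15
position: [0.5669, -0.0841, 0.1967]
tool_rot: [[-0.605, 0.729, -0.321], [0.644, 0.684, 0.342], [0.469, 0.0, -0.883]]
ft_force: [-0.3, 0.6, -2.3]
grip_width: 0.0394
gripper_force: 46.0
```

```bash
python3 - <<'E'
from pl import *
print(env.observe()['ft_force']);plan(slot(-.003,.0085),down(43.2,28))
b=cam('scene');t=cam('top')
cv2.imwrite('pics/pl2.png',np.hstack([cv2.resize(b['frame'][100:230,170:370],(462,300)),cv2.resize(t['frame'][110:240,310:460],(338,300))])[:,:,::-1])
E
```

```text
[-0.28171     0.56452071 -2.33156976]
turn units(8deg) [ 0.001  0.004 -0.   ] shift after turn (50mm) [0.013 0.001 0.069] | shift before [0.013 0.001 0.069] q [-25.2  37.   55.9  10.8 113.  -66.4] t 14.15
```

View pics/pl2.png

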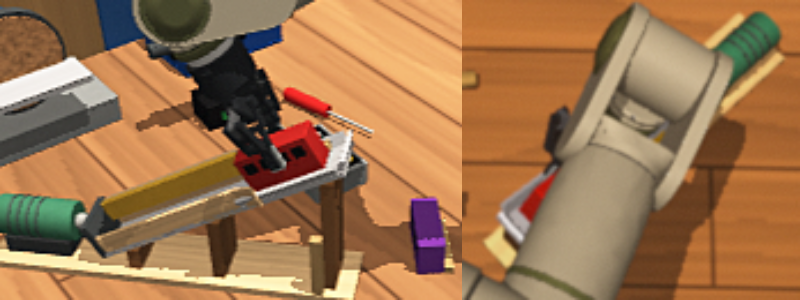

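The red tram sits in the bay just above the floor, inside the flared guides. I'll touch it down and check the force.

Emit:
move_arm --motion '[[[0,0,0.04],[0,0,0]],[[0,0,0.03],[0,0,0]],[[0,0,0],[0,0,0]],[[0,0,0],[0,0,0]]]'

```text
time_s: 14.65
position: [0.5655, -0.0827, 0.1933]
tool_rot: [[-0.604, 0.729, -0.322], [0.644, 0.685, 0.342], [0.47, -0.0, -0.883]]
ft_force: [-1.0, -0.1, -2.0]
grip_width: 0.0391
gripper_force: 46.0
```

Emit:
move_arm --motion '[[[0,0,0.02],[0,0,0]],[[0,0,0],[0,0,0]],[[0,0,0],[0,0,0]]]'

```text
time_s: 14.95
position: [0.5654, -0.0825, 0.1926]
tool_rot: [[-0.605, 0.729, -0.321], [0.644, 0.684, 0.342], [0.469, 0.0, -0.883]]
ft_force: [1.2, -0.3, 0.7]
grip_width: 0.0393
gripper_force: 46.1
```

Contact is near. Releasing.

Emit:
move_arm --motion '[[[0,0,0],[0,0,0]],[[0,0,0],[0,0,0]],[[0,0,0],[0,0,0]],[[0,0,0],[0,0,0]],[[0,0,0],[0,0,0]],[[0,0,0],[0,0,0]],[[0,0,0],[0,0,0]],[[0,0,0],[0,0,0]],[[0,0,0],[0,0,0]],[[0,0,0],[0,0,0]],[[0,0,0],[0,0,0]],[[0,0,0],[0,0,0]],[[0,0,0],[0,0,0]],[[0,0,0],[0,0,0]],[[0,0,0],[0,0,0]]]' --claw 0

```text
time_s: 16.45
position: [0.5652, -0.0824, 0.1924]
tool_rot: [[-0.604, 0.729, -0.322], [0.644, 0.685, 0.342], [0.47, -0.0, -0.883]]
ft_force: [-0.4, 0.4, 0.1]
grip_width: 0.0851
gripper_force: 0.0
```

Emit:
move_arm --motion '[[[0,0,-0.3],[0,0,0]],[[0,0,-0.6],[0,0,0]],[[0,0,-0.8],[0,0,0]],[[0,0,-0.8],[0,0,0]],[[0,0,-0.5],[0,0,0]],[[0,0,0],[0,0,0]],[[0,0,0],[0,0,0]]]'

```text
time_s: 17.15
position: [0.6136, -0.1338, 0.3241]
tool_rot: [[-0.604, 0.729, -0.322], [0.644, 0.684, 0.342], [0.47, -0.0, -0.883]]
ft_force: [0.5, 0.9, -0.9]
grip_width: 0.0855
gripper_force: 0.0
```

```bash
cat > st.py <<'E'
from pl import *
h=np.radians(HF);t=np.radians(28);e=np.array([np.cos(h),np.sin(h),0]);u=np.array([0,0,1.]);l=np.array([-e[1],e[0],0])
dn=np.cos(t)*e-np.sin(t)*u; nn=np.sin(t)*e+np.cos(t)*u; F=np.c_[dn,l,nn]
def masks(im):
    hsv=cv2.cvtColor(im['frame'],cv2.COLOR_RGB2HSV); H,S,V=hsv[...,0].astype(int),hsv[...,1],hsv[...,2]
    return {'red':((H<4)|(H>174))&(S>190)&(V>60),'blue':(abs(H-109)<8)&(S>150)&(V>40)}
def status():
    for n in ['scene','top']:
        im=cam(n);Q=(cloud(im)-L)@F
        for k,m in masks(im).items():
            m=m&(abs(Q[...,1])<.04)&(Q[...,2]>.01)&(Q[...,2]<.09)&(Q[...,0]>-.1)&(Q[...,0]<.4)
            if m.sum()>20: print(n,k,m.sum(),'s,y,n 2/98%',np.percentile(Q[m],[2,98],axis=0).round(3).tolist())
E
python3 -c "
from st import *
status(); plan([.459,.3895,.15],down(41.7))"
```

```text
scene red 359 s,y,n 2/98% [[0.199, -0.019, 0.018], [0.305, 0.019, 0.057]]
turn units(8deg) [-0.054 -3.518  0.183] shift after turn (50mm) [9.858 4.653 3.475] | shift before [6.945 4.915 7.65 ] q [-27.1  42.8  24.3  13.9 138.8 -62. ] t 17.25
```

The red tram is at the end stop, its block spanning s 0.199 to 0.305. Next I move above the blue tram.

Emit:
move_arm --motion '[[[0,0,0],[0,-0.88,0.046]],[[0,0,0],[0,-0.88,0.046]],[[0,0,0],[0,-0.88,0.046]],[[0,0,0],[0,-0.88,0.046]],[[0.4,0.2,0],[0,0,0]],[[0.8,0.38,0],[0,0,0]],[[0.8,0.38,0],[0,0,0]],[[0.8,0.38,0],[0,0,0]],[[0.8,0.38,0],[0,0,0]],[[0.8,0.38,0],[0,0,0]],[[0.8,0.38,0],[0,0,0]],[[0.8,0.38,0],[0,0,0]],[[0.8,0.38,0.2],[0,0,0]],[[0.8,0.38,0.5],[0,0,0]],[[0.8,0.38,0.5],[0,0,0]],[[0.8,0.35,0.5],[0,0,0]],[[0.8,0.3,0.5],[0,0,0]],[[0.46,0.2,0.5],[0,0,0]],[[0,0,0],[0,0,0]],[[0,0,0],[0,0,0]]]'

```text
time_s: 19.25
position: [0.4451, 0.415, 0.1874]
tool_rot: [[-0.667, 0.745, -0.004], [0.745, 0.667, -0.007], [-0.003, -0.008, -1.0]]
ft_force: [0.5, -0.7, -0.2]
grip_width: 0.0855
gripper_force: 0.0
```

```bash
sed -i 's/,\.047\],/,.0065],/' look.py; python3 look.py blue 41.7; rm -f pics/z.png
```

```text
0 nan ((0.0, 0.0), (0.0, 0.0), 0.0)
turn units(8deg) [-0.043  0.023  0.011] shift after turn (50mm) [ -0.259 -12.177   3.638] | shift before [ -0.229 -12.155   3.712] q [31.9 29.  66.7 -0.2 84.6 -9.9] t 19.3
  return _methods._mean(a, axis=axis, dtype=dtype,
  ret = ret.dtype.type(ret / rcount)
```

View pics/bluew.png

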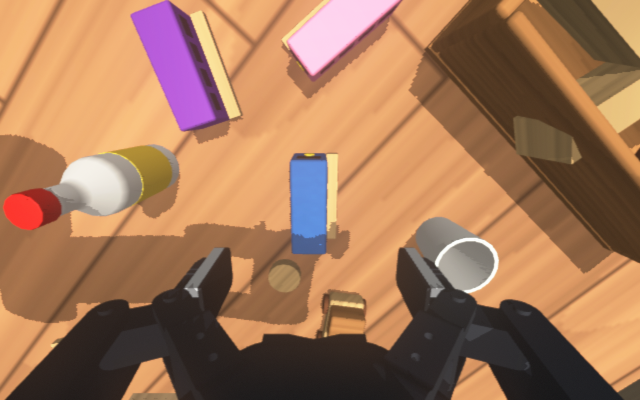

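The blue tram is centred at (309,205). Its yellow lamp is at the top end (310,156), so the nose is along tool +x, and the board is on the right. This confirms heading 132°. I'll fix the mask.

```bash
python3 - <<'E'
from pl import *
im=cam('wrist');P=cloud(im);hsv=cv2.cvtColor(im['frame'],cv2.COLOR_RGB2HSV)
print(hsv[205,309],P[205,309])
m=(abs(hsv[...,0].astype(int)-int(hsv[205,309,0]))<6)&(hsv[...,1]>100)&(abs(P[...,2]-P[205,309,2])<.006)
c,l,st,ce=cv2.connectedComponentsWithStats(m.astype(np.uint8));m=l==l[205,309]
r=cv2.minAreaRect(P[m][:,:2].astype(np.float32)*1000);print(m.sum(),np.median(P[m][:,2]),r)
plan([r[0][0]/1000,r[0][1]/1000,.0065],down(41.7))
E
```

```text
[108 142 222] [0.45697788 0.39590807 0.05511024]
3175 0.056325488499539667 ((457.8067932128906, 392.9464111328125), (37.84761047363281, 106.88967895507812), 41.5603141784668)
turn units(8deg) [-0.035  0.024  0.005] shift after turn (50mm) [-0.474 -0.117  3.648] | shift before [-0.461 -0.1    3.65 ] q [31.9 29.  66.7 -0.2 84.6 -9.9] t 19.35
```

Emit:
move_arm --motion '[[[-0.24,-0.06,0.5],[-0.035,0.024,0.005]],[[-0.24,-0.06,0.5],[0,0,0]],[[0,0,0.5],[0,0,0]],[[0,0,0.5],[0,0,0]],[[0,0,0.5],[0,0,0]],[[0,0,0.5],[0,0,0]],[[0,0,0.35],[0,0,0]],[[0,0,0.2],[0,0,0]],[[0,0,0.1],[0,0,0]],[[0,0,0],[0,0,0]],[[0,0,0],[0,0,0]],[[0,0,0],[0,0,0]]]'

```text
time_s: 20.55
position: [0.4576, 0.3934, 0.0063]
tool_rot: [[-0.666, 0.746, 0.0], [0.746, 0.666, 0.0], [0.0, 0.0, -1.0]]
ft_force: [-0.0, 0.3, 0.4]
grip_width: 0.0855
gripper_force: 0.0
```

Emit:
move_arm --motion '[[[0,0,0],[0,0,0]],[[0,0,0],[0,0,0]],[[0,0,0],[0,0,0]],[[0,0,0],[0,0,0]],[[0,0,0],[0,0,0]],[[0,0,0],[0,0,0]],[[0,0,0],[0,0,0]],[[0,0,0],[0,0,0]]]' --claw 1 --force 45

```text
time_s: 21.35
position: [0.4572, 0.3933, 0.0057]
tool_rot: [[-0.666, 0.746, -0.001], [0.746, 0.666, -0.0], [0.001, -0.001, -1.0]]
ft_force: [-1.6, -0.7, 5.0]
grip_width: 0.0395
gripper_force: 47.2
```

Emit:
move_arm --motion '[[[0,0,-0.2],[0,0,0]],[[0,0,-0.5],[0,0,0]],[[0,0,-0.7],[0,0,0]],[[0,0,-0.7],[0,0,0]],[[0,0,-0.7],[0,0,0]],[[0,0,-0.7],[0,0,0]],[[0,0,-0.7],[0,0,0]],[[0,0,-0.7],[0,0,0]],[[0,0,-0.7],[0,0,0]],[[0,0,-0.4],[0,0,0]],[[0,0,-0.2],[0,0,0]],[[0,0,0],[0,0,0]],[[0,0,0],[0,0,0]]]'

```text
time_s: 22.65
position: [0.4573, 0.3932, 0.314]
tool_rot: [[-0.666, 0.746, -0.004], [0.746, 0.666, -0.002], [0.001, -0.004, -1.0]]
ft_force: [-0.1, 0.3, -2.1]
grip_width: 0.0393
gripper_force: 46.5
```

```bash
python3 -c "
from pl import *
print(env.observe()['grip_width'])
p=slot(-.003,.0865)
plan(p,down(-136.8,0))"
```

```text
0.03925489605863392
turn units(8deg) [-1.3000e-02  4.4000e-02  2.2318e+01] shift after turn (50mm) [9.148 4.935 1.024] | shift before [-9.271 -4.698  1.032] q [ 29.4  25.1  53.    0.  102.1 -12.3] t 22.65
```

Emit:
move_arm --motion '[[[-0.35,-0.2,0],[0,0,0]],[[-0.8,-0.4,0],[0,0,0]],[[-0.8,-0.4,0],[0,0,0]],[[-0.8,-0.4,0],[0,0,0]],[[-0.8,-0.4,0],[0,0,0]],[[-0.8,-0.4,0],[0,0,0]],[[-0.8,-0.4,0],[0,0,0]],[[-0.8,-0.4,0],[0,0,0]],[[-0.8,-0.4,0],[0,0,0]],[[-0.8,-0.4,0],[0,0,0]],[[-0.8,-0.4,0],[0,0,0]],[[-0.6,-0.4,0],[0,0,0]],[[-0.3,-0.1,0],[0,0,0]],[[0,0,0],[0,0,0]],[[0,0,0],[0,0,0]]]'

```text
time_s: 24.15
position: [0.59, -0.1073, 0.3147]
tool_rot: [[-0.666, 0.746, -0.003], [0.746, 0.666, 0.001], [0.002, -0.002, -1.0]]
ft_force: [-0.4, 0.1, -1.6]
grip_width: 0.0398
gripper_force: 46.5
```

Emit:
move_arm --motion '[[[0,0,0],[0,0,0.9]],[[0,0,0],[0,0,0.9]],[[0,0,0],[0,0,0.9]],[[0,0,0],[0,0,0.9]],[[0,0,0],[0,0,0.9]],[[0,0,0],[0,0,0.9]],[[0,0,0],[0,0,0.9]],[[0,0,0],[0,0,0.9]],[[0,0,0],[0,0,0.9]],[[0,0,0],[0,0,0.9]],[[0,0,0],[0,0,0.9]],[[0,0,0],[0,0,0.9]],[[0,0,0],[0,0,0.9]],[[0,0,0],[0,0,0.9]],[[0,0,0],[0,0,0.9]],[[0,0,0],[0,0,0.9]],[[0,0,0],[0,0,0.9]],[[0,0,0],[0,0,0.9]],[[0,0,0],[0,0,0.9]],[[0,0,0],[0,0,0.9]]]'

```text
time_s: 26.15
position: [0.5899, -0.1062, 0.3156]
tool_rot: [[0.977, -0.215, -0.002], [-0.215, -0.977, -0.0], [-0.001, 0.0, -1.0]]
ft_force: [-0.7, -0.2, -1.6]
grip_width: 0.0395
gripper_force: 46.5
```

```bash
python3 -c "
from pl import *
print(env.observe()['grip_width'])
p=slot(-.003,.0865)
plan(p,down(-136.8,0));plan(p,down(-136.8,28))"
```

```text
0.03945094104146696
turn units(8deg) [0.007 0.009 4.298] shift after turn (50mm) [0.051 0.033 1.056] | shift before [0.025 0.055 1.056] q [-21.5  24.6  53.5  -0.  101.9  80.9] t 26.15
turn units(8deg) [ 1.056 -3.385  4.209] shift after turn (50mm) [0.541 0.033 0.909] | shift before [0.025 0.055 1.056] q [-21.5  24.6  53.5  -0.  101.9  80.9] t 26.15
```

Emit:
move_arm --motion '[[[0,0,0],[0.151,-0.484,0.601]],[[0,0,0],[0.151,-0.484,0.601]],[[0,0,0],[0.151,-0.484,0.601]],[[0,0,0],[0.151,-0.484,0.601]],[[0,0,0],[0.151,-0.484,0.601]],[[0,0,0],[0.151,-0.484,0.601]],[[0,0,0],[0.151,-0.484,0.601]],[[0,0,0],[0,0,0]],[[0.2,0.01,0.3],[0,0,0]],[[0.2,0.01,0.4],[0,0,0]],[[0.14,0.01,0.2],[0,0,0]],[[0,0,0],[0,0,0]],[[0,0,0],[0,0,0]],[[0,0,0],[0,0,0]]]'

```text
time_s: 27.55
position: [0.5912, -0.1111, 0.2643]
tool_rot: [[0.608, -0.726, -0.321], [-0.642, -0.687, 0.34], [-0.467, -0.001, -0.884]]
ft_force: [0.7, -0.2, -1.8]
grip_width: 0.0393
gripper_force: 46.5
```

```bash
python3 - <<'E'
from st import *
print(env.observe()['grip_width']);plan(slot(-.003,.0085),down(-136.8,28))
a=cam('scene');b=cam('wrist');cv2.imwrite('pics/pl3.png',cv2.resize(np.hstack([cv2.resize(a['frame'][100:250,170:370],(533,400)),b['frame']]),(800,273))[:,:,::-1])
s=env.observe();R=np.array(s['tool_rot']);Q=(cloud(b)-np.array(s['position']))@R
hsv=cv2.cvtColor(b['frame'],cv2.COLOR_RGB2HSV)
m=(abs(hsv[...,0].astype(int)-108)<8)&(hsv[...,1]>110)&(abs(Q[...,1])<.03)&(Q[...,2]<-.04)&(Q[...,2]>-.07)&(abs(Q[...,0])<.08)
print('blue in tool',m.sum(),np.percentile(Q[m],[1,50,99],axis=0).round(4))
E
```

```text
0.039318162309656964
turn units(8deg) [ 0.008 -0.016  0.028] shift after turn (50mm) [-0.019 -0.015  1.604] | shift before [-0.022 -0.017  1.604] q [-26.3  38.8  41.5  11.5 125.5 114.9] t 27.55
blue in tool 14061 [[-0.0271 -0.0204 -0.0517]
 [ 0.0154 -0.0013 -0.0504]
 [ 0.0488  0.0172 -0.0488]]
```

View pics/pl3.png

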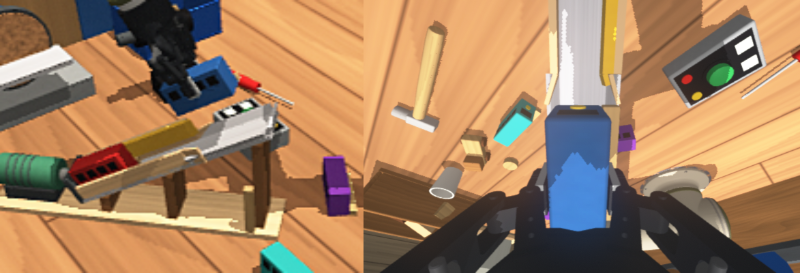

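Red rests at the stop, and blue hangs over the bay with its nose downhill and its board on the lip side. Lowering it.

Emit:
move_arm --motion '[[[-0.02,-0.015,0.3],[0.008,-0.016,0.028]],[[0,0,0.4],[0,0,0]],[[0,0,0.3],[0,0,0]],[[0,0,0.25],[0,0,0]],[[0,0,0.15],[0,0,0]],[[0,0,0.1],[0,0,0]],[[0,0,0.05],[0,0,0]],[[0,0,0.04],[0,0,0]],[[0,0,0],[0,0,0]],[[0,0,0],[0,0,0]],[[0,0,0],[0,0,0]]]'

```text
time_s: 28.75
position: [0.5653, -0.0829, 0.1936]
tool_rot: [[0.603, -0.73, -0.323], [-0.644, -0.684, 0.343], [-0.471, 0.001, -0.882]]
ft_force: [0.0, 0.4, -2.2]
grip_width: 0.0398
gripper_force: 46.6
```

Emit:
move_arm --motion '[[[0,0,0.03],[0,0,0]],[[0,0,0],[0,0,0]],[[0,0,0],[0,0,0]]]'

```text
time_s: 29.05
position: [0.5647, -0.0823, 0.1921]
tool_rot: [[0.603, -0.73, -0.323], [-0.644, -0.684, 0.343], [-0.472, 0.001, -0.882]]
ft_force: [0.6, -0.3, -1.9]
grip_width: 0.0394
gripper_force: 46.7
```

```bash
python3 -c "
from pl import *
plan(slot(-.003,.0062),down(-136.8,28))"
```

```text
turn units(8deg) [ 0.004  0.017 -0.009] shift after turn (50mm) [-0.006 -0.008  0.008] | shift before [-0.006 -0.008  0.008] q [-25.1  37.   56.7  10.8 112.4 113.6] t 29.05
```

Within about 1 mm. Releasing.

Emit:
move_arm --motion '[[[0,0,0.01],[0,0,0]],[[0,0,0],[0,0,0]],[[0,0,0],[0,0,0]],[[0,0,0],[0,0,0]],[[0,0,0],[0,0,0]],[[0,0,0],[0,0,0]],[[0,0,0],[0,0,0]],[[0,0,0],[0,0,0]],[[0,0,0],[0,0,0]],[[0,0,0],[0,0,0]],[[0,0,0],[0,0,0]],[[0,0,0],[0,0,0]],[[0,0,0],[0,0,0]],[[0,0,0],[0,0,0]],[[0,0,0],[0,0,0]]]' --claw 0

```text
time_s: 30.55
position: [0.5645, -0.0821, 0.1917]
tool_rot: [[0.603, -0.73, -0.323], [-0.644, -0.684, 0.343], [-0.472, 0.001, -0.882]]
ft_force: [-0.6, 0.0, 0.6]
grip_width: 0.0848
gripper_force: 0.0
```

Emit:
move_arm --motion '[[[0,0,-0.3],[0,0,0]],[[0,0,-0.6],[0,0,0]],[[0,0,-0.8],[0,0,0]],[[0,0,-0.8],[0,0,0]],[[0,0,-0.5],[0,0,0]],[[0,0,0],[0,0,0]],[[0,0,0],[0,0,0]]]'

```text
time_s: 31.25
position: [0.6131, -0.1336, 0.3232]
tool_rot: [[0.602, -0.73, -0.324], [-0.644, -0.684, 0.344], [-0.472, 0.001, -0.882]]
ft_force: [0.3, -0.0, -0.9]
grip_width: 0.0857
gripper_force: 0.0
```

```bash
python3 -c "
from st import *
status(); plan([.391,-.266,.16],down(-136.8,0))"
```

```text
scene red 275 s,y,n 2/98% [[0.203, -0.019, 0.026], [0.307, 0.02, 0.057]]
scene blue 383 s,y,n 2/98% [[0.089, -0.018, 0.019], [0.195, 0.02, 0.057]]
turn units(8deg) [ 0.012  3.534 -0.007] shift after turn (50mm) [-1.099  5.051  3.257] | shift before [0.582 5.046 3.396] q [-27.1  42.8  24.5  13.9 138.7 118.1] t 31.35
```

The blue tram is seated behind red, spanning s 0.089 to 0.195. Next is the key: level the tool, close the fingers and go above it.

Emit:
move_arm --motion '[[[0,0,0],[0,0.884,0]],[[0,0,0],[0,0.884,0]],[[0,0,0],[0,0.884,0]],[[0,0,0],[0,0.884,0]],[[-0.08,0.4,0],[0,0,0]],[[-0.16,0.75,0],[0,0,0]],[[-0.16,0.75,0],[0,0,0]],[[-0.16,0.75,0],[0,0,0]],[[-0.16,0.75,0],[0,0,0]],[[-0.16,0.75,0],[0,0,0]],[[-0.16,0.6,0.3],[0,0,0]],[[-0.06,0.3,0.6],[0,0,0]],[[0,0,0.8],[0,0,0]],[[0,0,0.8],[0,0,0]],[[0,0,0.5],[0,0,0]],[[0,0,0.25],[0,0,0]],[[0,0,0],[0,0,0]],[[0,0,0],[0,0,0]],[[0,0,0],[0,0,0]]]' --claw 1

```text
time_s: 33.25
position: [0.3915, -0.2666, 0.1624]
tool_rot: [[0.684, -0.729, 0.002], [-0.729, -0.684, -0.004], [0.004, 0.001, -1.0]]
ft_force: [0.1, -0.4, 0.6]
grip_width: 0.0004
gripper_force: 0.0
```

```bash
python3 - <<'E'
from st import *
im=cam('wrist');s=env.observe();R=np.array(s['tool_rot']);p=np.array(s['position']);P=cloud(im)
hsv=cv2.cvtColor(im['frame'],cv2.COLOR_RGB2HSV);H=hsv[...,0].astype(int)
m=(abs(H-65)<15)&(hsv[...,1]>100)&(np.hypot(P[...,0]-.391,P[...,1]+.266)<.05)&(P[...,2]>.03)
q=P[m];t=q[q[:,2]>np.percentile(q[:,2],90)-.004]
r=cv2.minEnclosingCircle(q[:,:2].astype(np.float32)*1000)
print(m.sum(),r,'top z',np.percentile(q[:,2],[50,90,98]),'flat',cv2.minEnclosingCircle(t[:,:2].astype(np.float32)*1000))
Q=(P-p)@R;f=(abs(Q[...,0])<.03)&(abs(Q[...,1])<.04)&(Q[...,2]>-.1)&(Q[...,2]<.03);print('tip z',np.sort(Q[f][:,2])[-5:],np.median(Q[f&(Q[...,2]>-.03)],axis=0))
plan([r[0][0]/1000,r[0][1]/1000,.060],down(-136.8))
status()
E
```

```text
1192 ((391.58575439453125, -262.86798095703125), 21.302188873291016) top z [0.0599943  0.06110409 0.06170031] flat ((393.2535400390625, -264.4826965332031), 19.043020248413086)
tip z [-0.02024461 -0.02020757 -0.02016527 -0.02009979 -0.01909935] [ 0.00953056 -0.00222355 -0.0263152 ]
turn units(8deg) [ 0.008 -0.03  -0.004] shift after turn (50mm) [-0.055 -0.053  2.047] | shift before [-0.064 -0.055  2.047] q [-48.6  17.   91.2  -0.1  71.5  88.3] t 33.3
scene red 273 s,y,n 2/98% [[0.203, -0.018, 0.026], [0.306, 0.019, 0.057]]
scene blue 380 s,y,n 2/98% [[0.089, -0.018, 0.019], [0.195, 0.02, 0.057]]
top red 252 s,y,n 2/98% [[0.203, -0.022, 0.052], [0.304, 0.013, 0.059]]
top blue 404 s,y,n 2/98% [[0.088, -0.021, 0.013], [0.192, 0.014, 0.059]]
```

Emit:
move_arm --motion '[[[-0.05,-0.05,0.4],[0.008,-0.03,0]],[[0,0,0.5],[0,0,0]],[[0,0,0.5],[0,0,0]],[[0,0,0.4],[0,0,0]],[[0,0,0.25],[0,0,0]],[[0,0,0.1],[0,0,0]],[[0,0,0.03],[0,0,0]],[[0,0,0],[0,0,0]],[[0,0,0],[0,0,0]],[[0,0,0],[0,0,0]]]'

```text
time_s: 34.4
position: [0.3916, -0.2632, 0.0531]
tool_rot: [[0.684, -0.73, -0.0], [-0.73, -0.684, 0.0], [-0.0, -0.0, -1.0]]
ft_force: [0.5, -0.2, 0.7]
grip_width: -0.0001
gripper_force: 0.0
```

Emit:
move_arm --motion '[[[0,0,0.04],[0,0,0]],[[0,0,0.04],[0,0,0]],[[0,0,0],[0,0,0]],[[0,0,0],[0,0,0]],[[0,0,0],[0,0,0]]]'

```text
time_s: 34.9
position: [0.3914, -0.263, 0.0486]
tool_rot: [[0.684, -0.73, -0.001], [-0.73, -0.684, 0.001], [-0.002, -0.0, -1.0]]
ft_force: [0.0, -0.7, 0.9]
grip_width: 0.0001
gripper_force: 0.0
```

Emit:
move_arm --motion '[[[0,0,0.04],[0,0,0]],[[0,0,0],[0,0,0]],[[0,0,0],[0,0,0]],[[0,0,0],[0,0,0]]]'

```text
time_s: 35.3
position: [0.3914, -0.263, 0.0466]
tool_rot: [[0.684, -0.73, -0.001], [-0.73, -0.684, 0.001], [-0.002, -0.0, -1.0]]
ft_force: [0.2, -0.3, -0.0]
grip_width: -0.0003
gripper_force: 0.0
```

Now 1 mm steps, watching the force.

Emit:
move_arm --motion '[[[0,0,0.02],[0,0,0]],[[0,0,0.02],[0,0,0]],[[0,0,0],[0,0,0]],[[0,0,0],[0,0,0]]]'

```text
time_s: 35.7
position: [0.3914, -0.263, 0.0445]
tool_rot: [[0.684, -0.73, -0.001], [-0.73, -0.684, 0.001], [-0.002, -0.0, -1.0]]
ft_force: [-0.3, 0.3, -0.4]
grip_width: 0.0
gripper_force: 0.0
```

Emit:
move_arm --motion '[[[0,0,0.02],[0,0,0]],[[0,0,0],[0,0,0]],[[0,0,0],[0,0,0]]]'

```text
time_s: 36.0
position: [0.3915, -0.2631, 0.0436]
tool_rot: [[0.684, -0.73, -0.001], [-0.73, -0.684, 0.001], [-0.001, -0.0, -1.0]]
ft_force: [-0.3, 0.3, 1.3]
grip_width: -0.0002
gripper_force: 0.5
```

Emit:
move_arm --motion '[[[0,0,0.02],[0,0,0]],[[0,0,0],[0,0,0]],[[0,0,0],[0,0,0]]]'

```text
time_s: 36.3
position: [0.3915, -0.2631, 0.0428]
tool_rot: [[0.684, -0.73, -0.001], [-0.73, -0.684, 0.001], [-0.001, -0.0, -1.0]]
ft_force: [-1.2, 1.4, 4.8]
grip_width: 0.0
gripper_force: 2.7
```

Emit:
move_arm --motion '[[[0,0,0.02],[0,0,0]],[[0,0,0],[0,0,0]],[[0,0,0],[0,0,0]]]'

```text
time_s: 36.6
position: [0.3915, -0.2631, 0.0417]
tool_rot: [[0.684, -0.73, -0.001], [-0.73, -0.684, 0.001], [-0.001, -0.0, -1.0]]
ft_force: [-0.4, 0.1, 5.3]
grip_width: -0.0
gripper_force: 2.3
```

Emit:
move_arm --motion '[[[0,0,0.02],[0,0,0]],[[0,0,0],[0,0,0]],[[0,0,0],[0,0,0]]]'

```text
time_s: 36.9
position: [0.3915, -0.263, 0.0405]
tool_rot: [[0.684, -0.73, -0.001], [-0.73, -0.684, 0.001], [-0.001, -0.0, -1.0]]
ft_force: [-0.5, 0.4, 3.5]
grip_width: 0.0003
gripper_force: 2.0
```

Emit:
move_arm --motion '[[[0,0,0.02],[0,0,0]],[[0,0,0.02],[0,0,0]],[[0,0,0],[0,0,0]],[[0,0,0],[0,0,0]],[[0,0,0],[0,0,0]]]'

```text
time_s: 37.4
position: [0.3915, -0.263, 0.0385]
tool_rot: [[0.684, -0.73, -0.001], [-0.73, -0.684, 0.001], [-0.001, -0.0, -1.0]]
ft_force: [0.8, -0.3, 3.6]
grip_width: -0.0
gripper_force: 1.5
```

The force fell to about 3 N at roughly 5 mm of travel, so the key has clicked. Releasing.

Emit:
move_arm --motion '[[[0,0,-0.1],[0,0,0]],[[0,0,-0.3],[0,0,0]],[[0,0,-0.6],[0,0,0]],[[0,0,-0.8],[0,0,0]],[[0,0,-0.8],[0,0,0]],[[0,0,-0.4],[0,0,0]],[[0,0,0],[0,0,0]],[[0,0,0],[0,0,0]],[[0,0,0],[0,0,0]],[[0,0,0],[0,0,0]]]'

```text
time_s: 38.4
position: [0.3912, -0.2628, 0.1874]
tool_rot: [[0.684, -0.73, -0.003], [-0.73, -0.684, 0.003], [-0.004, -0.0, -1.0]]
ft_force: [0.1, -0.8, -0.2]
grip_width: -0.0
gripper_force: 0.0
```

```bash
python3 - <<'E'
from st import *
status(); im=cam('wrist');P=cloud(im);hsv=cv2.cvtColor(im['frame'],cv2.COLOR_RGB2HSV)
m=(abs(hsv[...,0].astype(int)-65)<15)&(hsv[...,1]>100)&(np.hypot(P[...,0]-.391,P[...,1]+.264)<.03);print('key z',np.percentile(P[m][:,2],[50,90]))
print(env.observe()['time_s']); print(env.close_job())
E
```

```text
scene red 274 s,y,n 2/98% [[0.203, -0.02, 0.026], [0.307, 0.02, 0.057]]
scene blue 383 s,y,n 2/98% [[0.089, -0.018, 0.021], [0.196, 0.02, 0.057]]
top red 252 s,y,n 2/98% [[0.204, -0.023, 0.052], [0.304, 0.013, 0.059]]
top blue 403 s,y,n 2/98% [[0.088, -0.021, 0.014], [0.191, 0.013, 0.059]]
key z [0.05993006 0.06106305]
38.55
the job is handed in; nothing more can be done
None
```

I handed the job in at 38.6 s: red rests at the end stop with blue behind it, both nose down, and the dome key was pressed about 5 mm by the arm's motion and is back up; no verdict was returned.

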